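# Show the red dopped stone to the inspection camera

## Robot

A 7-joint arm with a two-finger parallel gripper is mounted at the origin on the work surface. World frame = base frame: x ahead of the robot, y to its left, z up, the work surface at z = 0. Lengths are in mm, angles in degrees, forces in N, time in s.
With the tool pointing down it reaches from about 400 to 900 mm from the base axis. Payload 5.5 kg.
Tool frame: the origin (TCP) lies on the centre line of the jaws, within the pads' length; the fingertips stand ctrl.tips_ahead ahead of it and the grasp point (between the pads) lies 2 mm behind it (ctrl.tips_ahead is the distance from the TCP to the fingertips, in mm); z points along the fingers, y is the line along which they close (so a half turn about z gives the same grasp; the last joint's range is limited). The gripper opens to 92 mm and grips with 3 to 60 N. Pads are 19 mm wide; open, the fingers measure 130 mm over their backs; the gripper's body (75 mm by 190 mm) begins 47 mm behind the grasp point.
Start: joints at [-57.915, 28.699, -24.465, 88.831, 12.651, 65.22, -12.049], TCP at [190.062, 621.591, 243.729] pointing down, gripper open.
Joint ranges: [-164.97, 164.97], [-17.58, 116.51], [-87.97, 89.64], [11.32, 138.91], [-80.73, 260.73], [10.89, 115.49], [-147.41, 147.41]. Speed limits (degrees/s): [147.25, 147.25, 180, 180, 180, 180, 180].

## Interface

Orientations are given as [roll, pitch, yaw] about the fixed x, y, z axes, in that order (R = Rz(yaw) Ry(pitch) Rx(roll)).
In Python, from rig import state, capture, ctrl gives the robot as it stands.
- The arm moves only by the tool jog_arm, never from a script. Its argument "targets" is a list that holds one entry, the list of rows, each a list of 7 numbers: the opening, from 0 (shut) to 1 (fully open), then the shift along the tool's x, y, z in mm, then the turn, a rotation vector about the tool's x, y, z in rad. In form: [[[gripper, x, y, z, wx, wy, wz], ...]]. A call has exactly 10 rows; each row is the pose to reach, as a shift and turn from the pose commanded when the call began, along the tool's axes at that moment; what a row does not reach only later rows make up. A row lasts 1/12 s, in which the tool goes at most 41.7 mm and 7.16 degrees, less where a joint would pass 70% of its speed; a pose out of reach is approached as far as the arm can. A call with a gripper value outside its range is refused whole. The fingers move at their own pace and stop on an object; the grip force is fixed at half the most. Time passes only in rows, so rows that repeat a pose let the fingers close, or fill a call up. It gives the time, the measured TCP pose, the force, the opening and the grip force at its end, in the units of the state.
- state(): the state, without advancing time (a new reading comes with each control period).
- capture(name): name is "scene" or "top" or "wrist"; returns a dict with "pixels" (420x560x3 uint8, blue, green, red), "intrinsics" (3x3 intrinsics, pixels), "camera_from_world" (4x4, takes a point from world to camera coordinates). Camera axes: x right, y down, z forward; pixel columns grow to the right and rows downward; lengths in mm; the calibration is good to about 2 mm. The wrist camera is an equidistant fisheye: a pixel r from the principal point sees the ray r / f radians off the axis. A picture is of the moment at which its call begins. There is no depth.
- ctrl.finish_job(): hands the job in; it is judged then, once.
The state is a dict: "time_s": time; "q": joint angles; "joint_vel": joint speeds; "effort": joint torques, N m; "ee_pos": TCP position; "ee_rot": TCP orientation; "wrist_force": force on the tool from outside, world axes, zero at the start; "moment": the same for the moment, N m; "width": finger opening in mm; "finger_force": force on a finger pad.
Only numpy, scipy, OpenCV 4.12 (cv2) and the standard library are available. Lean on these libraries where they do the work, as an engineer would, in place of code of your own. Each camera call takes 0.05 s, during which the arm holds its last target. There are 200 camera calls.

## Task

Draw the red-collared dop out of the wooden rack and hold it up to the inspection camera: its red stone at the focus point (on the lens axis, beside the ball of the orange wire pointer), pointing straight into the lens. Leave the other dops and the screwdriver where they are and do not touch the camera or its stand. Finish while still holding the dop steady there, by the gripper alone; do not let go.

Things in the scene. Friction and masses are not known exactly. Their poses are not given: they have to be found in the camera images.
- dop_red: the dop to show: round 40 g stick hanging stone-down in a rack hole. Origin: centre of the underside of its red collar (24 mm dia, 6 mm thick) resting on the rack; z along the stick to its grip end (up at first). Above: grip, 14 mm dia cylinder from 6 to 44 mm, aluminium with red top. Below: brass shank 10 mm dia, then the red stone, 10 mm dia, 46 to 58 mm below the origin
- dop_red_stone (a point): centre of the red stone, on the dop's axis 52 mm below the dop's origin
- dop_blue: the blue dop, same shape and size as the red one, hanging stone-down in another hole of the rack; same origin and axes; leave it in place
- dop_green: the green dop, same shape and size as the red one, hanging stone-down in another hole of the rack; same origin and axes; leave it in place
- dop_amber: the amber dop, same shape and size as the red one, hanging stone-down in another hole of the rack; same origin and axes; leave it in place
- rack: wooden dop rack, fixed: board 56 mm (x) by 216 mm (y), 12 mm thick, top 85 mm above the table, on two end legs with feet 100 mm long in x. Four through holes 14 mm dia in a row along its y axis at -72, -24, 24 and 72 mm. Origin on the table under its centre; z up. A dop must rise 60 mm to clear it
- scope: camera stand, fixed for the run: grey footplate 170 mm by 80 mm by 12 mm from x = -40 to 130 mm, with a short post at x = 83 mm carrying the camera. Origin on the table straight below the focus point, which is 190 mm above it; z up
- camera: inspection camera on the stand: white barrel 36 mm dia, 88 mm long, bright ring light 40 mm dia. Origin: lens front centre. z: lens axis, out of the lens, 30 degrees from vertical, up and towards the stand's -x. A thin orange wire runs forward 32 mm to its +y side and turns in to a 6 mm ball 24 mm to +y of the focus. A dop whose stone points straight into the lens has its z parallel to this z
- focus (a point): the focus point in the air: on the lens axis 60 mm in front of the lens, 190 mm above the table
- screwdriver: screwdriver with a blue handle lying on the table, 170 mm long along x, handle to -x; a bystander
Mind the look-alikes: they are no part of the job. Leave any black look-alike of the rack alone.

How it is judged (in metres and radians):
On the way:
1. the red dop is held by the fingers with its stone clear above the rack (height (world z) of dop_red_stone above 0.095 m and contact force between dop_red and the fingers above 1 N and contact force between dop_red and rack below 0.1 N), for 0.1 s.
At the end, for the whole second after the job is handed in: The red stone is within 10 mm of the focus, its dop within 12 degrees of the lens axis, stone end to the lens, held still (under 20 mm/s, 0.2 rad/s) by the fingers alone, clear of stand and rack; other dops within 15 mm and the screwdriver within 20 mm of their starts (distance between dop_red_stone and focus below 0.01 m and angle between the z axis of dop_red and the z axis of camera, either way round below 0.21 rad and z of dop_red in the frame of camera above 0.09 m and height (world z) of dop_red_stone above 0.17 m and contact force between dop_red and the fingers above 1 N and contact force between dop_red and scope below 0.1 N and contact force between dop_red and rack below 0.1 N and linear speed of dop_red below 0.02 m/s and angular speed of dop_red below 0.2 rad/s and distance of each of dop_blue, dop_green, dop_amber from where it was at the start of the episode below 0.015 m and distance of screwdriver from where it was at the start of the episode below 0.02 m); the arm keeps its last pose, push and grip.
It fails at once if another dop or the screwdriver is disturbed (a dop moved over 15 mm, the screwdriver over 20 mm) (distance of any of dop_blue, dop_green, dop_amber from where it was at the start of the episode above 0.015 m or distance of screwdriver from where it was at the start of the episode above 0.02 m).
It fails at once if the camera or its stand is touched by robot or dop (over 1 N) (contact force between any of the arm, the fingers, dop_red and scope above 1 N).
It also fails if it takes over 42 s, if anything falls off the work surface, if the arm or the gripper's body presses on something with over 40 N, if the wrist force passes 120 N, or if a joint passes its speed limit or range.

## Working session

There is one attempt and no reset: what is moved stays moved. The work goes in short steps, Python scripts to look and compute and a tool call to move; the robot and the scene stay as the last step left them, time stands still between calls to the robot, and variables do not carry over. Pictures are saved under pics/ and viewed, at most 10 in all, crops included, and the job is handed in when it is done.

Besides the shell and the picture viewer there is one more tool, called by a JSON object that holds its "name" and its "arguments", one argument or row to a line. jog_arm: Moves the arm, as the interface text tells. Its arguments: {"type":"object","properties":{"targets":{"type":"array","items":{"type":"array","items":{"type":"array","items":{"type":"number"}}}}},"required":["targets"]}

```bash
mkdir -p pics; ls
python3 - <<'E'
from rig import state,capture,ctrl
import cv2,numpy as np
s=state();print(s['ee_pos'],s['ee_rot'],s['width'],ctrl.tips_ahead)
a=[]
for n in("scene","top"):
    c=capture(n);cv2.imwrite(f"pics/{n}0.png",c["pixels"]);np.savez(f"{n}0.npz",**c)
    print(n,c["intrinsics"].round(1).tolist(),np.linalg.inv(c["camera_from_world"]).round(3).tolist())
E
```

```text
pics
[189.95850809 620.94622916 242.69788719] [-1.79891620e+02 -5.66604575e-03  1.62996105e+02] 91.63006029262571 17.0
scene [[545.9, 0.0, 282.7], [0.0, 545.9, 207.8], [0.0, 0.0, 1.0]] [[-0.509, 0.593, -0.624, 1226.204], [0.861, 0.341, -0.377, 393.775], [-0.011, -0.729, -0.684, 840.05], [0.0, 0.0, 0.0, 1.0]]
top [[451.1, 0.0, 280.5], [0.0, 451.1, 205.8], [0.0, 0.0, 1.0]] [[-0.01, -0.998, 0.064, 521.369], [-1.0, 0.011, 0.024, -18.147], [-0.024, -0.064, -0.998, 1087.658], [0.0, 0.0, 0.0, 1.0]]
```

View pics/scene0.png

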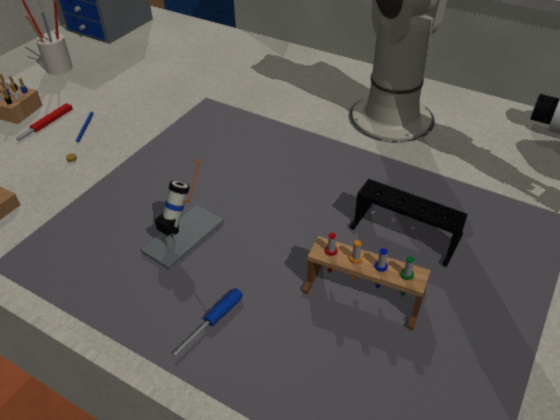

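View pics/top0.png

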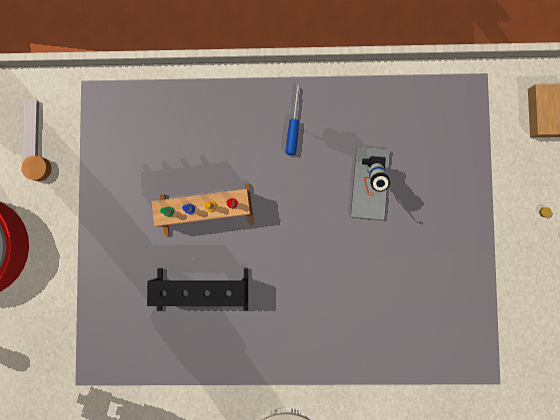

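The scene shows the wooden rack with the red dop at about (331,243), the camera at (178,187) and the footplate at (184,236). The top view shows the red dop at (232,203), the lens at (380,183) and the black look-alike rack below. Next I'll zoom in and segment by colour.

Run:
```python
import cv2,numpy as np
t=cv2.imread("pics/top0.png");s=cv2.imread("pics/scene0.png")
z=lambda im,x,y,w,h:cv2.resize(im[y:y+h,x:x+w],(400,300),interpolation=cv2.INTER_NEAREST)
cv2.imwrite("pics/z1.png",np.vstack([np.hstack([z(t,145,170,120,90),z(t,330,135,120,90)]),np.hstack([z(s,305,220,128,96),z(s,130,150,128,96)])]))
for n,im,roi in(("top",t,(145,170,260,250)),("scene",s,(300,225,435,300)),("topcam",t,(345,140,400,225)),("scenecam",s,(140,150,230,265))):
    x0,y0,x1,y1=roi;h=cv2.cvtColor(im[y0:y1,x0:x1],cv2.COLOR_BGR2HSV)
    for c,lo,hi in(("red",(0,190,70),(5,255,255)),("red2",(174,190,70),(180,255,255)),("amber",(17,210,100),(30,255,255)),("blue",(110,170,80),(130,255,255)),("green",(45,150,50),(90,255,255)),("orange",(5,150,90),(16,255,255)),("white",(0,0,235),(180,40,255)),("plate",(80,10,90),(115,60,150))):
        m=cv2.inRange(h,lo,hi)
        k,l,st,ce=cv2.connectedComponentsWithStats(m,connectivity=8)
        for i in range(1,k):
            if st[i,4]>5: print(n,c,st[i,4],(ce[i]+[x0,y0]).round(1),(st[i,:4]+[x0,y0,0,0]))
```

```text
top red 36 [231.  202.8] [227 198  10  11]
top red2 15 [229.1 202.3] [227 200   6   7]
top red2 12 [235.  203.1] [233 200   4   7]
top amber 68 [209.7 205.5] [204 201  12  10]
top blue 59 [188.4 208.5] [183 204  12  10]
top green 56 [166.5 210.8] [160 207  13   9]
top orange 25 [247.  186.8] [245 184   5   8]
top orange 19 [161.8 196.9] [160 195   5   5]
top orange 32 [250.7 219.4] [249 215   5  10]
top orange 32 [165.7 230.7] [164 227   5   8]
scene red 19 [331.4 252.6] [326 249  11   7]
scene red2 22 [331.5 235. ] [329 233   6   5]
scene red2 15 [330.5 251.9] [326 250  10   5]
scene amber 18 [356.9 243.3] [355 241   5   5]
scene amber 20 [353. 260.] [350 257   8   6]
scene blue 31 [383.3 250.7] [380 248   7   6]
scene blue 38 [380.7 267.5] [375 264  12   7]
scene green 31 [410. 259.] [407 257   7   5]
scene green 37 [406.1 275.6] [401 270  12   9]
scene orange 24 [355.  260.8] [349 257  13   7]
scene orange 18 [305.6 286.9] [304 284   4   6]
topcam orange 36 [367.3 185.4] [364 177  10  18]
topcam plate 6 [377.5 166. ] [375 166   6   1]
topcam plate 6 [362.8 179.7] [362 178   2   5]
topcam plate 7 [366.6 181.1] [366 179   2   6]
topcam plate 7 [365.6 191. ] [365 188   2   7]
topcam plate 12 [371.9 192.3] [369 190   6   7]
scenecam blue 33 [173.5 207.1] [167 204  14   7]
scenecam orange 50 [193.9 178.2] [188 160  11  41]
scenecam plate 6 [178.5 205. ] [176 205   6   1]
scenecam plate 872 [194.  227.2] [175 205  47  50]
scenecam plate 7 [169.  209.1] [166 208   7   3]
scenecam plate 6 [176.5 211. ] [174 211   6   1]
scenecam plate 8 [156.4 243.9] [155 243   4   3]
scenecam plate 6 [160.8 245. ] [160 244   3   3]
scenecam plate 12 [161.  249.8] [158 248   6   6]
scenecam plate 8 [157.5 255.4] [155 254   6   4]
```

View pics/z1.png

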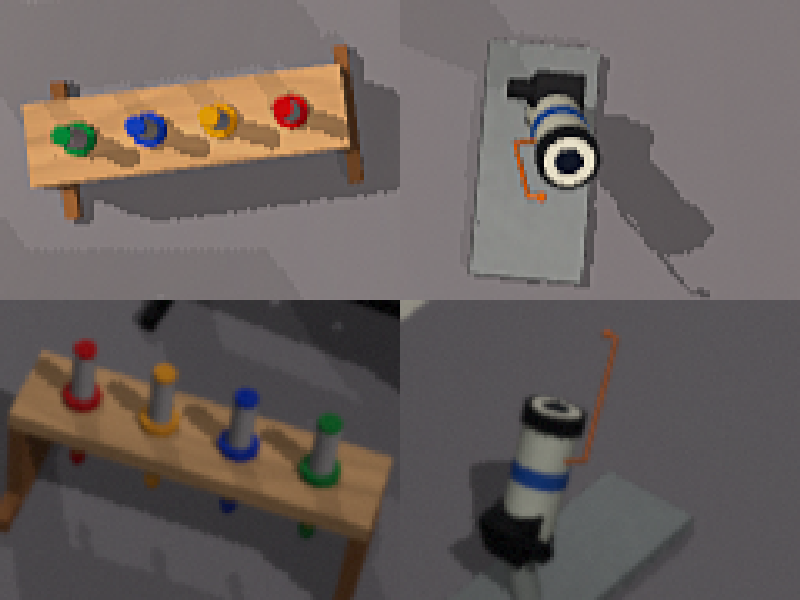

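```bash
cat > h.py <<'E'
import numpy as np,cv2
def ray(n,p):
    c=np.load(n+".npz");W=np.linalg.inv(c["camera_from_world"]);K=c["intrinsics"]
    d=W[:3,:3]@np.linalg.solve(K,[*p,1]);return W[:3,3],d/np.linalg.norm(d)
def plane(n,p,z):
    o,d=ray(n,p);return o+d*(z-o[2])/d[2]
def tri(a,b):
    (o,d),(q,e)=ray(*a),ray(*b);t=np.linalg.lstsq(np.c_[d,-e],q-o,rcond=None)[0]
    A=o+d*t[0];B=q+e*t[1];return (A+B)/2,np.linalg.norm(A-B)
E
python3 - <<'E'
from h import *
np.set_printoptions(precision=1,suppress=True)
print("lens",tri(("top0",(380.1,183)),("scene0",(179.6,184.6))))
print("ball",tri(("top0",(372.3,194.1)),("scene0",(196.2,160.6))))
C=[plane("top0",(330+(x-400)/3.333,135+y/3.333),12) for x,y in((488,40),(600,48),(580,280),(474,274))]
print("plate",*C,"c",np.mean(C,0))
ex=(C[0]+C[1]-C[2]-C[3])/2;print(ex,np.linalg.norm(ex),np.degrees(np.arctan2(ex[1],ex[0])))
cap=[(332,235),(356.9,243.3),(383.3,250.7),(410,259)]
for p in cap: print("cap scene",plane("scene0",p,129))
col=[(331.4,252.6-1.),(353+2,260-1),(380.7,267.5-1),(406.1,275.6-2)]
for p in col: print("col scene",plane("scene0",p,89))
for p in((232.3,203.2),(210.5,206),(189.2,208.8),(167.8,211.5)): print("col top",plane("top0",p,90))
T=[plane("top0",(145+x/3.333,170+y/3.333),85) for x,y in((23,104),(341,66),(348,146),(31,186))]
print("board",*T,"c",np.mean(T,0));d=(T[0]-T[1]+T[3]-T[2])/2;print(d,np.degrees(np.arctan2(d[1],d[0])))
E
```

```text
lens (array([ 628.4, -205.8,  136.7]), np.float64(0.7735635643701003))
ball (array([ 600.3, -179.2,  188.2]), np.float64(1.8659736734161754))
plate [ 730.3 -176.3   12. ] [ 723.3 -256.3   12. ] [ 556.8 -238.    12. ] [ 561.8 -162.9   12. ] c [ 643.  -208.4   12. ]
[167.5 -15.9   0. ] 168.2584845954248 -5.410597220380895
cap scene [594.5 115.  129. ]
cap scene [590.7 162.6 129. ]
cap scene [583.8 210.1 129. ]
cap scene [578.7 257.4 129. ]
col scene [597.7 117.7  89. ]
col scene [592.4 163.2  89. ]
col scene [585.6 210.8  89. ]
col scene [578.3 256.3  89. ]
col top [592.9 112.6  90. ]
col top [587.2 161.2  90. ]
col top [581.4 208.9  90. ]
col top [575.9 256.8  90. ]
board [599.8 294.2  85. ] [622.9  79.5  85. ] [569.1  75.1  85. ] [544.5 288.3  85. ] c [584.1 184.3  85. ]
[-23.8 214.    0. ] 96.3569906231334
```

{"name": "jog_arm", "arguments": {
  "targets": [
    [[1, -30, -20, 0, 0, 0, 0.06], [1, -60, -41, 0, 0, 0, 0.13], [1, -90, -62, 0, 0, 0, 0.19], [1, -120, -82, 0, 0, 0, 0.26], [1, -150, -103, 0, 0, 0, 0.32], [1, -180, -124, 0, 0, 0, 0.39], [1, -210, -144, 0, 0, 0, 0.45], [1, -240, -165, 0, 0, 0, 0.52], [1, -267, -184, 0, 0, 0, 0.58], [1, -267, -184, 0, 0, 0, 0.58]]
  ]
}}

```text
time_s: 0.93
ee_pos: [397.0, 360.1, 243.2]
ee_rot: [-179.9, 0.3, 129.0]
wrist_force: [-0.1, -1.0, -0.4]
width: 92.2
finger_force: 0.0
```

```bash
cat >> h.py <<'E'
from scipy.spatial.transform import Rotation as R
def rel(p0,e0,p1,e1):
    A=R.from_euler('xyz',e0,degrees=True);B=e1 if isinstance(e1,R) else R.from_euler('xyz',e1,degrees=True)
    return A.inv().apply(np.subtract(p1,p0)).round(1),(A.inv()*B).as_rotvec().round(4)
E
python3 - <<'E'
from h import *
from rig import *
capture("top");s=state();print(s['ee_pos'],s['ee_rot'],s['q'].round(1) if hasattr(s['q'],'round') else s['q'],s['joint_vel'])
print(rel(s['ee_pos'],s['ee_rot'],[593.5,114,200],[180,0,96.4]))
E
```

```text
[394.51910957 363.39108956 243.32424464] [-1.79944341e+02  1.22666350e-01  1.29303120e+02] [-34.5  15.9 -13.2 105.5   4.3  59.1 -10.1] [-2.74628407  0.46613525 -4.45408257 -0.72642908 -1.53201513 -0.33818651
 -0.23827432]
(array([-318.9,   -4. ,   44. ]), array([-3.000e-04,  2.400e-03,  5.743e-01]))
```

{"name": "jog_arm", "arguments": {
  "targets": [
    [[1, -38, -1, 5, 0, 0, 0.07], [1, -76, -2, 10, 0, 0, 0.14], [1, -114, -2, 15, 0, 0, 0.21], [1, -152, -3, 20, 0, 0, 0.28], [1, -190, -4, 25, 0, 0, 0.35], [1, -228, -5, 30, 0, 0, 0.42], [1, -264, -6, 35, 0, 0, 0.48], [1, -298, -7, 40, 0, 0, 0.54], [1, -318, -7, 43, 0, 0, 0.575], [1, -324, -7, 44, 0, 0, 0.583]]
  ]
}}

```text
time_s: 1.82
ee_pos: [594.9, 110.8, 198.7]
ee_rot: [-180.0, 0.1, 96.1]
wrist_force: [-0.2, 0.2, 0.9]
width: 91.7
finger_force: 0.0
```

{"name": "jog_arm", "arguments": {
  "targets": [
    [[0.6, 0, 0, 0, 0, 0, 0], [0.6, 0, 0, 0, 0, 0, 0], [0.6, 0, 0, 0, 0, 0, 0], [0.6, 0, 0, 0, 0, 0, 0], [0.6, 0, 0, 0, 0, 0, 0], [0.6, 0, 0, 0, 0, 0, 0], [0.6, 0, 0, 0, 0, 0, 0], [0.6, 0, 0, 0, 0, 0, 0], [0.6, 0, 0, 0, 0, 0, 0], [0.6, 0, 0, 0, 0, 0, 0]]
  ]
}}

```text
time_s: 2.65
ee_pos: [593.5, 113.9, 199.7]
ee_rot: [180.0, -0.0, 96.4]
wrist_force: [-0.3, 0.2, 0.1]
width: 55.0
finger_force: 0.0
```

Run:
```python
from h import *
from rig import *
c=capture("wrist");cv2.imwrite("pics/w1.png",c["pixels"]);np.savez("w1.npz",**c)
s=state();print(s['ee_pos'],s['ee_rot'],s['joint_vel'].round(1));K=c["intrinsics"];T=c["camera_from_world"];print(K)
for P in([593.5,114,129],[593.5,114,91]):
    p=T[:3,:3]@P+T[:3,3];th=np.arctan2(np.hypot(*p[:2]),p[2]);print(K[:2,2]+K[0,0]*th*p[:2]/np.hypot(*p[:2]))
```

```text
[593.44873862 113.95665762 199.70183502] [-1.79999224e+02 -1.75316959e-03  9.63521408e+01] [ 0.1  0.  -0.  -0.   0.   0.   0.1]
[[325.1922621    0.         279.11348622]
 [  0.         325.1922621  203.24670039]
 [  0.           0.           1.        ]]
[279.13854605 220.9903071 ]
[279.0824159  205.21112793]
```

View pics/w1.png

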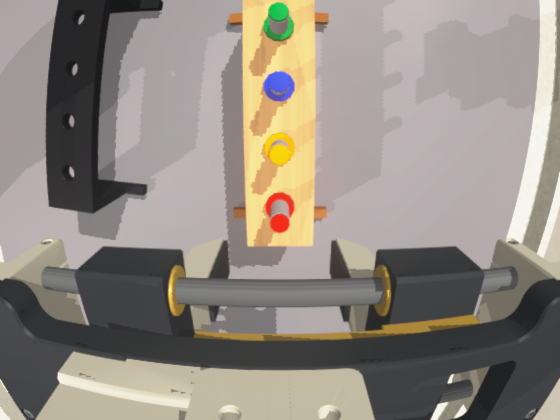

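The wrist view shows the red cap at (280,223), against (279,221) predicted. That is within 1 mm, and the jaws are square to the rack. Now I descend and close.

{"name": "jog_arm", "arguments": {
  "targets": [
    [[0.6, -1, 0, 15, 0, 0, 0], [0.6, -1, 0, 30, 0, 0, 0], [0.6, -1, 0, 45, 0, 0, 0], [0.6, -1, 0, 60, 0, 0, 0], [0.6, -1, 0, 72, 0, 0, 0], [0.6, -1, 0, 80, 0, 0, 0], [0.6, -1, 0, 85, 0, 0, 0], [0.6, -1, 0, 87, 0, 0, 0], [0.6, -1, 0, 87, 0, 0, 0], [0.6, -1, 0, 87, 0, 0, 0]]
  ]
}}

```text
time_s: 3.53
ee_pos: [594.1, 113.2, 113.3]
ee_rot: [179.9, -0.0, 96.4]
wrist_force: [0.3, -0.8, 0.3]
width: 55.3
finger_force: 0.0
```

{"name": "jog_arm", "arguments": {
  "targets": [
    [[0.3, 0, 0, 0, 0, 0, 0], [0.3, 0, 0, 0, 0, 0, 0], [0.3, 0, 0, 0, 0, 0, 0], [0.3, 0, 0, 0, 0, 0, 0], [0.1, 0, 0, 0, 0, 0, 0], [0, 0, 0, 0, 0, 0, 0], [0, 0, 0, 0, 0, 0, 0], [0, 0, 0, 0, 0, 0, 0], [0, 0, 0, 0, 0, 0, 0], [0, 0, 0, 0, 0, 0, 0]]
  ]
}}

```text
time_s: 4.37
ee_pos: [593.6, 113.0, 112.7]
ee_rot: [-180.0, -0.0, 96.4]
wrist_force: [-0.3, -0.1, -0.1]
width: 13.2
finger_force: 30.0
```

{"name": "jog_arm", "arguments": {
  "targets": [
    [[0, 0, 0, -8, 0, 0, 0], [0, 0, 0, -20, 0, 0, 0], [0, 0, 0, -38, 0, 0, 0], [0, 0, 0, -58, 0, 0, 0], [0, 0, 0, -80, 0, 0, 0], [0, 0, 0, -104, 0, 0, 0], [0, 0, 0, -128, 0, 0, 0], [0, 0, 0, -150, 0, 0, 0], [0, 0, 0, -165, 0, 0, 0], [0, 0, 0, -170, 0, 0, 0]]
  ]
}}

```text
time_s: 5.2
ee_pos: [595.2, 113.4, 287.3]
ee_rot: [179.6, -0.0, 96.4]
wrist_force: [1.0, 0.3, -0.2]
width: 13.5
finger_force: 30.0
```

Run:
```python
from h import *
from rig import *
s=state();print(s['ee_pos'],s['ee_rot'],s['width'],s['finger_force'])
ys=np.radians(-5.4);ax=np.array([-.5*np.cos(ys),-.5*np.sin(ys),.866])
F=np.array([598.5,-203.3,190])
z=-ax
x=np.array([-np.sin(ys),np.cos(ys),0]);y=np.cross(z,x)   # yaw about 84.6
B=R.from_matrix(np.c_[x,y,z]);tcp=F+(52+30-2)*ax
print(tcp,B.as_euler('xyz',degrees=True),"above",tcp+80*ax)
e0=[180,0,96.4];p0=[593.5,113,283]
for t in(tcp+80*ax,tcp): print(rel(p0,e0,t,B))
```

```text
[595.21832369 113.36293617 287.32777768] [ 1.79633478e+02 -4.85310397e-02  9.63557329e+01] 13.51568762775294 29.999437853693962
[ 558.67752142 -199.53566747  259.28      ] [149.99927222   0.          84.6       ] above [ 518.85504283 -195.77133493  328.56      ]
(array([-298.5, -108.6,  -45.6]), array([-0.5217, -0.0539,  0.2012]))
(array([-306.7,  -69.4,   23.7]), array([-0.5217, -0.0539,  0.2012]))
```

{"name": "jog_arm", "arguments": {
  "targets": [
    [[0, -20, -7, -6, -0.03, -0.003, 0.01], [0, -52, -19, -14, -0.09, -0.009, 0.035], [0, -88, -32, -20, -0.15, -0.016, 0.06], [0, -124, -45, -26, -0.22, -0.022, 0.085], [0, -160, -58, -31, -0.28, -0.029, 0.11], [0, -196, -71, -36, -0.34, -0.035, 0.13], [0, -230, -84, -40, -0.4, -0.042, 0.155], [0, -262, -95, -43, -0.46, -0.047, 0.18], [0, -286, -104, -45, -0.5, -0.052, 0.193], [0, -298.5, -108.6, -45.6, -0.522, -0.054, 0.201]]
  ]
}}

```text
time_s: 6.03
ee_pos: [516.1, -199.6, 328.6]
ee_rot: [149.8, 0.0, 84.2]
wrist_force: [0.7, -0.8, -1.2]
width: 13.2
finger_force: 30.0
```

{"name": "jog_arm", "arguments": {
  "targets": [
    [[0, 0, 0, 0, 0, 0, 0], [0, 0, 0, 0, 0, 0, 0], [0, 0, 0, 0, 0, 0, 0], [0, 0, 0, 0, 0, 0, 0], [0, 0, 0, 0, 0, 0, 0], [0, 0, 0, 0, 0, 0, 0], [0, 0, 0, 0, 0, 0, 0], [0, 0, 0, 0, 0, 0, 0], [0, 0, 0, 0, 0, 0, 0], [0, 0, 0, 0, 0, 0, 0]]
  ]
}}

```text
time_s: 6.87
ee_pos: [518.8, -195.6, 328.3]
ee_rot: [150.0, 0.0, 84.6]
wrist_force: [0.7, -0.5, -0.7]
width: 13.0
finger_force: 30.0
```

Run:
```python
from h import *
from rig import *
o=[]
for n in("scene","wrist"):
    c=capture(n);np.savez(n+"2.npz",**c)
    T=c["camera_from_world"];print(n,np.linalg.inv(T)[:3,3]);o.append(c["pixels"])
cv2.imwrite("pics/b.png",np.hstack([cv2.resize(o[0][60:270,100:310],(400,400)),cv2.resize(o[1],(400,300))[:,:].copy() if 0 else cv2.copyMakeBorder(cv2.resize(o[1],(400,300)),0,100,0,0,0)]))
s=state();print(s['ee_pos'],s['ee_rot'],s['width'],s['finger_force'])
```

```text
scene [1226.20432494  393.77486321  840.05037336]
wrist [ 455.62585275 -113.30857362  452.14661469]
[ 518.71254982 -195.65113611  328.30147114] [1.49985972e+02 5.46359091e-03 8.45731628e+01] 13.435685978749865 29.99923065304756
```

View pics/b.png

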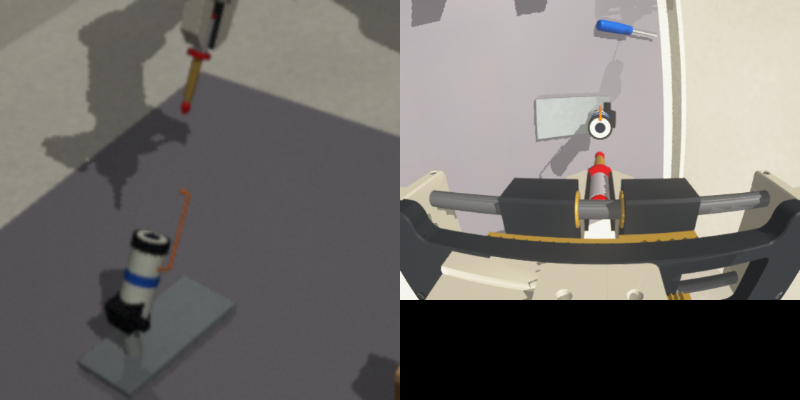

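The dop is held straight, with the stone at (185,107) in the crop, and it points at the lens. I'll advance 80 mm along the axis.

{"name": "jog_arm", "arguments": {
  "targets": [
    [[0, 0, 0, 6, 0, 0, 0], [0, 0, 0, 16, 0, 0, 0], [0, 0, 0, 27, 0, 0, 0], [0, 0, 0, 38, 0, 0, 0], [0, 0, 0, 49, 0, 0, 0], [0, 0, 0, 59, 0, 0, 0], [0, 0, 0, 68, 0, 0, 0], [0, 0, 0, 74, 0, 0, 0], [0, 0, 0, 78, 0, 0, 0], [0, 0, 0, 80, 0, 0, 0]]
  ]
}}

```text
time_s: 7.8
ee_pos: [558.6, -199.4, 258.0]
ee_rot: [150.1, 0.0, 84.6]
wrist_force: [-0.0, -0.1, -0.0]
width: 13.3
finger_force: 30.0
```

{"name": "jog_arm", "arguments": {
  "targets": [
    [[0, 0, 0, 0, 0, 0, 0], [0, 0, 0, 0, 0, 0, 0], [0, 0, 0, 0, 0, 0, 0], [0, 0, 0, 0, 0, 0, 0], [0, 0, 0, 0, 0, 0, 0], [0, 0, 0, 0, 0, 0, 0], [0, 0, 0, 0, 0, 0, 0], [0, 0, 0, 0, 0, 0, 0], [0, 0, 0, 0, 0, 0, 0], [0, 0, 0, 0, 0, 0, 0]]
  ]
}}

```text
time_s: 8.63
ee_pos: [558.5, -199.4, 259.1]
ee_rot: [150.0, 0.0, 84.6]
wrist_force: [1.1, 0.5, -0.3]
width: 13.3
finger_force: 30.0
```

Run:
```python
from h import *
from rig import *
c=capture("scene");np.savez("scene3.npz",**c);a=c["pixels"]
w=capture("wrist");np.savez("wrist3.npz",**w);b=w["pixels"]
cv2.imwrite("pics/c.png",np.hstack([cv2.resize(a[110:230,140:260],(400,400),interpolation=0),cv2.resize(b[110:290,190:370],(400,400),interpolation=0)]))
T=c["camera_from_world"];K=c["intrinsics"]
for P in([598.5,-203.3,190],[600.8,-179.4,190]):
    p=K@(T[:3,:3]@P+T[:3,3]);print("scene",p[:2]/p[2])
    p=w["camera_from_world"][:3]@[*P,1];r=np.hypot(*p[:2]);k=w["intrinsics"];print("wrist",k[:2,2]+k[0,0]*np.arctan2(r,p[2])*p[:2]/r)
s=state();print(s['ee_pos'],s['ee_rot'],s['width'],s['finger_force'],s['joint_vel'].round(2))
```

```text
scene [186.24311748 155.50769912]
wrist [277.94777877 216.95293357]
scene [195.3568519  159.93208785]
wrist [277.94957917 184.55174251]
[ 558.53944881 -199.45246957  259.02798463] [1.49985946e+02 5.92716826e-03 8.45740324e+01] 13.128993107050967 29.9990876019001 [ 0.01  0.1  -0.09  0.01 -0.02  0.1   0.07]
```

View pics/c.png

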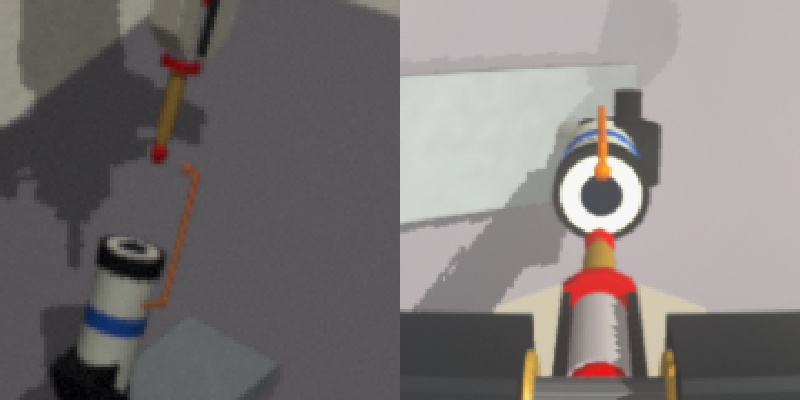

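The stone is at scene pixel (187,156), against a focus projection of (186,155.5). The ball shows the same small offset, so the error is about 1–2 mm, and everything is still. I'm handing in.

```bash
python3 -c "
from rig import ctrl
print(ctrl.finish_job())"
```

```text
the job is handed in; nothing more can be done
None
```

I drew the red dop and am holding it steady with its stone about 1–2 mm from the focus, pointing into the lens, and I've handed the job in; no verdict came back.

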